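# Light up the stereo microscope's base and set its iris

## Robot

A 7-joint arm with a two-finger parallel gripper is mounted at the origin on the work surface. World frame = base frame: x ahead of the robot, y to its left, z up, the work surface at z = 0. Lengths are in m, angles in rad, forces in N, time in s.
With the tool pointing down it reaches from about 0.425 to 0.95 m from the base axis. Payload 4.7 kg.
Tool frame: the origin (TCP) lies at the very end of the fingers, on their centre line; the grasp point (between the pads) lies 19 mm behind it (ctrl.grip_point_offset is the distance from the TCP to the grasp point, in m); z points along the fingers, y is the line along which they close (so a half turn about z gives the same grasp; the last joint's range is limited). The gripper opens to 85 mm and grips with 20 to 120 N. Pads are 22 mm wide; open, the fingers measure 114 mm over their backs; the gripper's body (76 mm by 85 mm) begins 54 mm behind the grasp point. The pads swing forward as they close: fully open they stand 13 mm farther back than shut.
Start: joints at [-1.136, 0.469, -0.049, 1.532, 0.024, 1.141, -0.082], TCP at [0.302, 0.604, 0.231] pointing down, gripper open.
Joint ranges: [-2.59, 2.59], [-0.33, 1.99], [-1.39, 1.29], [0.1, 2.45], [-1.04, 4.18], [0.21, 1.99], [-2.66, 2.66]. Speed limits (rad/s): [2.57, 2.57, 3.14, 3.14, 3.14, 3.14, 3.14].

## Interface

Orientations are given as a rotation vector (axis times angle).
In Python, from bench import sensors, viewer, ctrl gives the robot as it stands. The module is installed in compiled form; this text tells all that it offers.
- The arm moves only by the shell command python3 -m handwheel 'ROWS' [FORCE]. ROWS is JSON, one flat list of numbers, 5 for each row, row after row: the shift along the tool's x, y, z in mm, then the turn about the tool's z in rad, then the finger opening in mm, from 0 to 85.4. In form: [dx, dy, dz, roll, grip, dx, dy, dz, roll, grip, ...]. A call has 1 to 8 rows; each row shifts and turns the commanded pose from where the row before left it, along the tool's axes as they then stand; what a row does not reach is not made up. A row lasts 1/12 s, in which the tool goes at most 41.7 mm and 7.16 degrees, less where a joint would pass 70% of its speed; a pose out of reach is approached as far as the arm can. A call with a gripper value outside its range is refused whole. The fingers move at their own pace and stop on an object; FORCE is the grip in N (left out, the last holds). Time passes only in rows, so rows that do not move let the fingers close. It gives the time, the measured TCP pose, the force, the opening and the grip force at its end, in the units of the state.
- sensors.get_obs(): the state, without advancing time (a new reading comes with each control period).
- viewer.read_camera(name): name is "scene" or "top" or "wrist"; returns a dict with "color" (480x640x3 uint8, red, green, blue), "fx", "fy", "cx", "cy" (pixels), "extrinsics" (4x4, takes a point from world to camera coordinates). Camera axes: x right, y down, z forward; pixel columns grow to the right and rows downward; lengths in m; the calibration is good to about 2 mm. The wrist camera is an equidistant fisheye: a pixel r from the principal point sees the ray r / f radians off the axis. A picture is of the moment at which its call begins. There is no depth.
- ctrl.job_done(): hands the job in; it is judged then, once.
Trained networks look in the newest picture that a camera, given by its name, has taken for a name from the list of things; names that differ only in an ending like _2 or _b are one class to them, and where a whole thing is asked for, a point or a joint stands for the part that bears it (a point fixed in the world has none). Each returns a list of dicts, best first, with "score" (0 to 1); they miss things now and then, are a little off and sometimes report something else, mostly with a low value. They report only what shows in the picture. A call takes as long as a camera call.
- viewer.recognise(camera, query): "extent" ([left, top, right, bottom] as shares, 0 to 1, of the picture: columns of its width, rows of its height, round what is visible of it).
- viewer.spot_point(camera, query): "point" ([column, row] as shares, 0 to 1, of the picture: columns of its width, rows of its height: a listed point, or the origin of a listed thing).
The state is a dict: "t": time; "joint_pos": joint angles; "dq": joint speeds; "joint_torque": joint torques, N m; "eef_pos": TCP position; "orientation": TCP orientation; "contact_force": force on the tool from outside, world axes, zero at the start; "torque": the same for the moment, N m; "grip_width": finger opening in m; "grasp_force": force on a finger pad.
Only numpy, scipy, OpenCV 4.12 (cv2) and the standard library are available. Lean on these libraries where they do the work, as an engineer would, in place of code of your own. Each camera call takes 0.05 s, during which the arm holds its last target. There are 200 camera calls.

## Task

Get the microscope's light base ready for the clot in the dish: press the lamp's rocker switch fully over to on, and push the lever of the iris ring steadily round (do not flick it) until its white pointer points at the green pip on the scale. Only press and push: leave the dish on the stage and everything else standing around where it is, and finish clear of the base.

Things in the scene. Friction and masses are not known exactly. Their poses are not given: they have to be found in the camera images.
- light_base: cream light base of a stereo microscope, fixed, its flat deck 75 mm above the table. Origin on the table under the iris ring's axis; x points away from its operator's side, y to its left, z up. It reaches from x = -145 to +185 mm and y = -155 to +155 mm. On its back left corner (150, 130 mm) a 310 mm high column carries the microscope's head, swung out to the left beside the base (y = 210 to 400 mm, x = 80 to 200 mm, from 190 mm up)
- iris_axis (a point): the vertical axis of the iris ring at deck height, in the middle of the round glass stage (its bezel is 97 mm across, its top 12 mm above the deck). The black ring around it is 130 mm across, its top 10 mm above the deck, with one lever towards the operator's side
- iris_ring (a joint): angle of the iris ring (rad), -0.96 to 0.96 between its end stops; 0 when the lever points along the base's -x, positive as the lever swings towards the base's -y (anticlockwise seen from above). It moves stiffly (about 2 N at the lever's post) and stays where it is left; it has no spring and no detents
- lever_post (a point): centre of the upright metal post at the end of the lever, 85 mm from the ring's axis: 12 mm thick (13 mm over its black ribs), from 8 to 35 mm above the deck, white cap; this point is half-way up it, 21.5 mm above the deck. The lever's arm under it is 10 mm wide, its top 11 mm above the deck. Beside the post and outside it the deck is clear but for the pips
- pointer (a point): the spot of the scale that the ring's pointer shows: on the deck, 106 mm from the ring's axis, in line with the axis and the post, 7 mm beyond the tip of the white pointer at the lever's outer end. It turns with the ring
- pip_green: green setting pip, a fixed button 12 mm across and 4 mm high stuck on the dark scale plate, 106 mm from the ring's axis; origin at the centre of its underside. A blue, a yellow and a red pip like it stand on the same scale: one each at 20 and 40 degrees to either side of the scale's middle; which colour stands where changes
- lamp_switch (a joint): lamp rocker switch (rad): 0 off, 0.34 fully on; it stays where it is left. About 3 N pressed down on its on end tips it over
- switch_on_end (a point): middle of the top of the on end of the black rocker switch, near the deck's near left corner: the end nearest the operator, marked with a short white bar, 12 mm in front of the pivot towards the base's -x. Off, it stands about 16 mm above the deck; pressed down it sinks by 4 mm. The rocker is 38 mm long along the base's x and 26 mm wide, in a frame 4 mm high, 50 x 38 mm
- dish_mid (a point): round clear covered specimen dish, 54 mm across, 14 mm high, with a dark red clot in it, lying in the middle of the stage glass; leave it alone. The point is on its middle line, part way up
- dropper_bottle_mid (a point): small amber dropper bottle with a red bulb, 30 mm across, 76 mm high, on the back of the deck; leave it alone. The point is on its middle line, part way up
- slide_box_mid (a point): blue slide box, 80 x 55 x 34 mm, on the back of the deck (right); leave it alone. The point is on its middle line, part way up
- pipette_cup_mid (a point): white cup of pipettes, 84 mm across, 145 mm high, on the table to the left; leave it alone. The point is on its middle line, part way up
- timer_mid (a point): grey desk timer, 75 x 85 x 82 mm, on the table to the left; leave it alone. The point is on its middle line, part way up
- wash_bottle_mid (a point): white wash bottle with a teal band, 68 mm across, 218 mm high, on the table to the right; leave it alone. The point is on its middle line, part way up
- tube_rack_mid (a point): white rack of capped blood tubes, 100 x 220 x 102 mm, on the table to the right; leave it alone. The point is on its middle line, part way up

How it is judged:
By the outcome, as a careful person would: the job done as asked, in the order asked, and still so for the second after the job is handed in, with the robot touching nothing.
It also fails if it takes over 48 s, if anything falls off the work surface, if the arm or the gripper's body presses on something with over 40 N, if the wrist force passes 120 N, or if a joint passes its speed limit or range.

## Working session

There is one attempt and no reset: what is moved stays moved. The work goes in short steps, Python scripts to look and compute and a shell command to move; the robot and the scene stay as the last step left them, time stands still between calls to the robot, and variables do not carry over. Pictures are saved under pics/ and viewed, at most 11 in all, crops included, and the job is handed in when it is done.

```bash
mkdir -p pics
cat > h.py <<'E'
import numpy as np, cv2
from bench import sensors, viewer, ctrl
from scipy.spatial.transform import Rotation as R
def ray(c,uv):
    E=np.array(c["extrinsics"]);Rm=E[:3,:3];t=E[:3,3]
    x=(uv[0]-c["cx"])/c["fx"];y=(uv[1]-c["cy"])/c["fy"]
    d=np.array([x,y,1.])
    if c.get("fish"):
        r=np.hypot(x,y);d=np.array([x/r*np.sin(r),y/r*np.sin(r),np.cos(r)]) if r>0 else np.array([0,0,1.])
    return -Rm.T@t, Rm.T@d
def at(c,uv,z):
    o,d=ray(c,uv);return o+d*(z-o[2])/d[2]
def cam(n):
    c=viewer.read_camera(n);c["fish"]=n=="wrist";return c
def spot(n,q):
    r=viewer.spot_point(n,q)
    return [(round(a["score"],2),a["point"][0]*640,a["point"][1]*480) for a in r[:2]]
def save(c,f): cv2.imwrite("pics/"+f,c["color"][:,:,::-1])
E
python3 - <<'E'
from h import *
np.set_printoptions(precision=4,suppress=True)
Z=dict(iris_axis=.075,lever_post=.0965,pointer=.075,pip_green=.075,switch_on_end=.091,light_base=0,dish_mid=.094,wash_bottle_mid=.1,tube_rack_mid=.05,pipette_cup_mid=.07,timer_mid=.04,dropper_bottle_mid=.11,slide_box_mid=.09)
for n in ("top","scene"):
    c=cam(n);save(c,n+"0.png")
    for q,z in Z.items():
        for s,u,v in spot(n,q): print(n,q,s,round(u),round(v),at(c,(u,v),z)[:2])
o=sensors.get_obs();print(o["t"],o["eef_pos"],R.from_rotvec(o["orientation"]).as_matrix(),o["grip_width"])
E
```

```text
top iris_axis 0.79 310 211 [0.6517 0.0265]
top lever_post 0.9 322 242 [ 0.5741 -0.0009]
top lever_post 0.19 519 311 [ 0.4047 -0.4418]
top pointer 0.89 325 253 [ 0.5513 -0.0059]
top pointer 0.36 147 310 [0.4301 0.4105]
top pip_green 0.6 306 254 [0.5488 0.0385]
top pip_green 0.27 127 259 [0.5508 0.4574]
top switch_on_end 0.45 272 272 [0.5088 0.1169]
top switch_on_end 0.27 520 311 [ 0.4054 -0.4456]
top light_base 0.82 306 215 [0.6531 0.0392]
top dish_mid 0.84 312 211 [0.6484 0.0203]
top wash_bottle_mid 0.92 478 230 [ 0.5918 -0.3597]
top tube_rack_mid 0.59 320 245 [0.5725 0.0044]
top tube_rack_mid 0.47 275 159 [0.7844 0.1078]
top pipette_cup_mid 0.66 149 310 [0.4296 0.4069]
top timer_mid 0.6 126 259 [0.5522 0.4704]
top dropper_bottle_mid 0.73 329 146 [ 0.7959 -0.0244]
top dropper_bottle_mid 0.68 273 162 [0.7621 0.106 ]
top slide_box_mid 0.63 328 145 [ 0.8036 -0.021 ]
scene iris_axis 0.82 337 274 [0.6551 0.0346]
scene lever_post 0.72 316 243 [ 0.5826 -0.004 ]
scene pointer 0.86 312 242 [ 0.563  -0.0117]
scene pointer 0.3 316 331 [ 0.7906 -0.0286]
scene pip_green 0.74 334 286 [0.6858 0.0232]
scene switch_on_end 0.47 365 214 [0.5074 0.1225]
scene light_base 0.73 128 224 [ 0.3994 -0.4678]
scene light_base 0.6 333 288 [0.6492 0.0287]
scene dish_mid 0.59 335 269 [0.6542 0.0295]
scene wash_bottle_mid 0.83 157 268 [ 0.6069 -0.3618]
scene tube_rack_mid 0.92 127 222 [ 0.4302 -0.4534]
scene pipette_cup_mid 0.65 473 191 [0.4535 0.4028]
scene timer_mid 0.4 315 329 [ 0.7685 -0.027 ]
scene dropper_bottle_mid 0.78 380 305 [0.7638 0.11  ]
scene slide_box_mid 0.79 318 330 [ 0.7954 -0.0245]
1.4 [0.3019 0.6037 0.2313] [[-0.8944  0.4473  0.    ]
 [ 0.4473  0.8944  0.0001]
 [ 0.0001  0.0001 -1.    ]] 0.08539841305327565
```

Run:
```python
import cv2
a=cv2.imread("pics/top0.png")[130:300,210:400];cv2.imwrite("pics/t0c.png",cv2.resize(a,(760,595),interpolation=2) if 0 else cv2.resize(a,None,fx=3.5,fy=3.5,interpolation=2))
```

```text
(no output)
```

View pics/t0c.png

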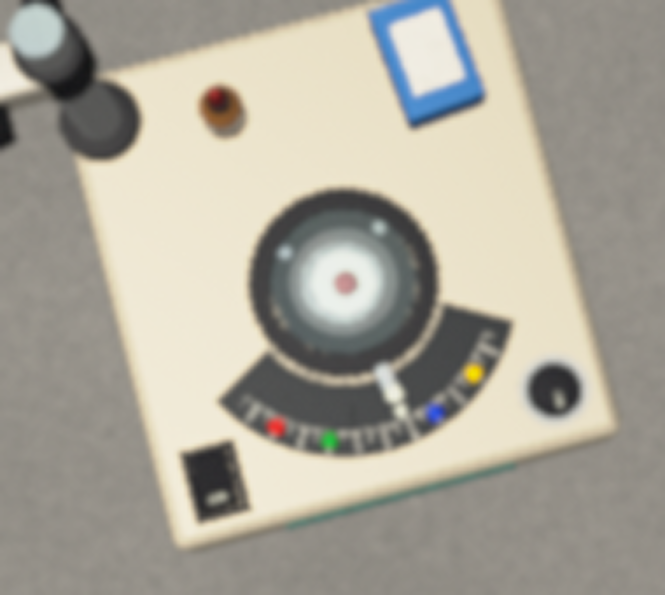

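View pics/scene0.png

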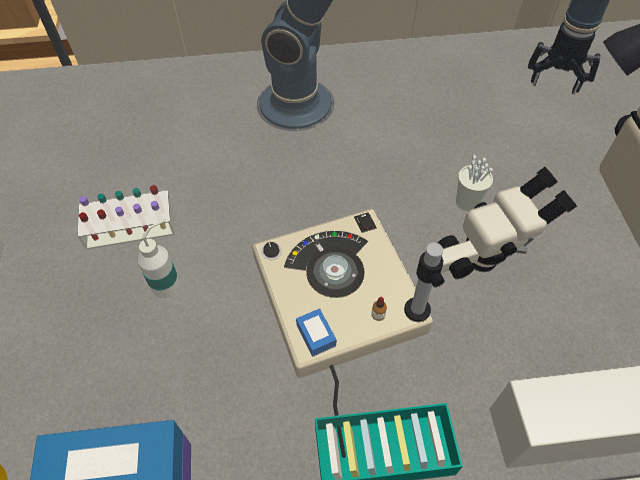

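The top view shows the base yawed by about 15°. The green pip is at (304,256), the lever at (322,243) sits to its right, and the switch is at (272,272) with its white bar on the near end. The scene view shows the cup and the microscope head to the left, so I'll go past them high and close to the robot, closing the fingers on the way.

```bash
python3 -m handwheel '[0,0,-35,0,0, 0,0,-25,0,0, -16,-32,0,0,0, -16,-32,0,0,0, -16,-32,0,0,0, -16,-32,0,0,0, -16,-32,0,0,0, -16,-32,0,0,0]' 20
```

```text
t: 2.07
eef_pos: [0.3017, 0.3873, 0.2914]
orientation: [0.722, 3.057, 0.001]
contact_force: [0.4, -0.1, -0.3]
grip_width: 0.0001
grasp_force: 0.0
```

```bash
python3 -m handwheel '[-16,-32,0,0,0, -16,-32,0,0,0, 0,0,0,-0.12,0, 0,0,0,-0.12,0, 0,0,0,-0.12,0, 0,0,0,-0.12,0, 0,0,0,-0.12,0, 0,0,0,-0.12,0]'
python3 - <<'E'
from h import *
o=sensors.get_obs();print(R.from_rotvec(o["orientation"]).as_matrix())
E
```

```text
t: 2.73
eef_pos: [0.3019, 0.3175, 0.2916]
orientation: [-0.41, 3.114, 0.001]
contact_force: [0.3, 0.5, 0.7]
grip_width: 0.0001
grasp_force: 0.0
[[-9.65857034e-01 -2.59075410e-01  3.50058524e-04]
 [-2.59075205e-01  9.65857001e-01  5.40437402e-04]
 [-4.78120517e-04  4.31293782e-04 -9.99999793e-01]]
```

```bash
python3 -m handwheel '[-8,-34,5,0,0, -8,-34,5,0,0, -8,-34,5,0,0, -8,-34,5,0,0, -8,-34,5,0,0, -8,-34,5,0,0, -10,-36,5,0,0, 0,0,0,0,0]'
python3 - <<'E'
from h import *
np.set_printoptions(precision=4,suppress=True)
c=cam("wrist");save(c,"w1.png")
for q,z in dict(iris_axis=.075,lever_post=.0965,pointer=.075,pip_green=.075,switch_on_end=.091).items():
    for s,u,v in spot("wrist",q): print(q,s,round(u),round(v),at(c,(u,v),z)[:2])
E
```

```text
t: 3.4
eef_pos: [0.4211, 0.0934, 0.2561]
orientation: [-0.384, 3.117, -0.004]
contact_force: [-0.6, -0.2, 0.2]
grip_width: 0.0004
grasp_force: 0.0
lever_post 0.78 198 338 [ 0.573  -0.0034]
pointer 0.85 201 309 [ 0.5515 -0.0085]
pip_green 0.49 255 316 [0.5438 0.0475]
```

View pics/w1.png

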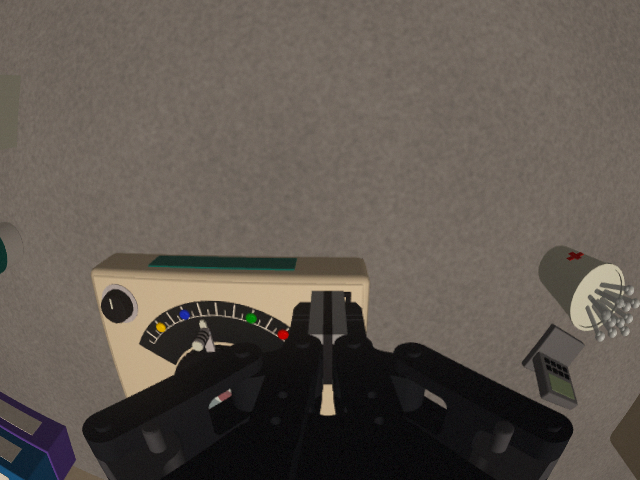

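The wrist view shows yellow (161,327), blue (184,315), green (251,319) and red (283,335) on the scale, and the lever's white pointer at about (204,323). The gripper hides the switch. I'll fit the base pose to the four pips.

```bash
cat >> h.py <<'E'
from scipy.optimize import least_squares
def pips(c):
    h=cv2.cvtColor(c["color"],cv2.COLOR_RGB2HSV);out={}
    for n,lo,hi in (("yellow",20,32),("green",50,75),("blue",108,125),("red",0,6)):
        m=((h[...,0]>=lo)&(h[...,0]<=hi)&(h[...,1]>170)&(h[...,2]>80)).astype(np.uint8)
        k,_,st,ce=cv2.connectedComponentsWithStats(m);out[n]=[(int(st[i,4]),ce[i].round(1)) for i in range(1,k) if 15<st[i,4]<600]
    return out
def fit(P,A):  # P world pts, A lever angles deg
    def f(p):
        a=p[2]+np.pi+np.radians(A);return (P-np.c_[p[0]+.106*np.cos(a),p[1]+.106*np.sin(a)]).ravel()*1000
    s=least_squares(f,[.65,.03,.26]);return s.x,s.fun
E
python3 - <<'E'
from h import *
np.set_printoptions(precision=4,suppress=True)
c=cam("wrist");p=pips(c);print(p)
P=[];A=dict(yellow=40,blue=20,green=-20,red=-40);exp=dict(yellow=(161,327),blue=(184,315),green=(251,319),red=(283,335))
use=[]
for n in A:
    q=[x[1] for x in p[n] if np.hypot(*(x[1]-exp[n]))<10]
    if q: P.append(at(c,q[0],.0785)[:2]);use.append(A[n])
x,r=fit(np.array(P),np.array(use));print(x,np.degrees(x[2]),r)
b=np.array([[np.cos(x[2]),-np.sin(x[2])],[np.sin(x[2]),np.cos(x[2])]])
for q,z in (("lever_post",.0965),("pointer",.075)):
    for s,u,v in spot("wrist",q)[:1]:
        w=b.T@(at(c,(u,v),z)[:2]-x[:2])*1000;print(q,w,np.degrees(np.arctan2(-w[1],-w[0])))
for cn,uv in (("top",(272,272)),):
    c=cam(cn);s=[at(c,t[1:],.091)[:2] for t in spot(cn,"switch_on_end")];print([b.T@(w-x[:2])*1000 for w in s])
c=cam("top");t=pips(c);print(t);
print(sensors.get_obs()["eef_pos"])
E
```

```text
{'yellow': [(78, array([151.5, 324.8]))], 'green': [(78, array([240.6, 317.1]))], 'blue': [(71, array([174.9, 312.6]))], 'red': [(88, array([272.1, 333.8]))]}
[0.6503 0.0321 0.229 ] 13.121427472783287 [-0.106   0.1132  0.106  -0.1132]
lever_post [-79.6459 -17.3353] 12.279193590467395
pointer [-106.1471  -19.7955] 10.563798528065377
[array([-121.815,  122.219])]
{'yellow': [], 'green': [], 'blue': [], 'red': []}
[0.4187 0.1004 0.2563]
```

```bash
python3 -m handwheel '[0,-35,0,0,0, 0,-35,0,0,0, 0,0,0,0,0, 0,0,0,0,0, 0,0,0,0,0]'
python3 - <<'E'
from h import *
np.set_printoptions(precision=4,suppress=True)
c=cam("wrist");save(c,"w2.png");p=pips(c);print(p)
A=dict(yellow=40,blue=20,green=-20,red=-40)
P=[];use=[]
for n in A:
    if len(p[n])==1: P.append(at(c,p[n][0][1],.0785)[:2]);use.append(A[n])
x,r=fit(np.array(P),np.array(use));print(x,np.degrees(x[2]),r)
b=np.array([[np.cos(x[2]),-np.sin(x[2])],[np.sin(x[2]),np.cos(x[2])]])
for q,z in (("lever_post",.0965),("pointer",.075),("switch_on_end",.091),("iris_axis",.075)):
    for s,u,v in spot("wrist",q)[:1]:
        W=at(c,(u,v),z)[:2]; w=b.T@(W-x[:2])*1000;print(q,s,u,v,W,w,np.degrees(np.arctan2(-w[1],-w[0])))
o=sensors.get_obs();print(o["eef_pos"],R.from_rotvec(o["orientation"]).as_matrix())
cv2.imwrite("pics/w2c.png",cv2.resize(c["color"][200:400,100:420,::-1],None,fx=2.5,fy=2.5,interpolation=2))
E
```

```text
t: 4.42
eef_pos: [0.4364, 0.0328, 0.2562]
orientation: [0.401, -3.116, -0.001]
contact_force: [-0.4, 1.2, -0.1]
grip_width: -0.0003
grasp_force: 0.0
{'yellow': [(90, array([211.3, 329.5]))], 'green': [], 'blue': [(85, array([239. , 315.9]))], 'red': []}
[0.65   0.0324 0.2385] 13.66764021563065 [-0.0476  0.0499  0.0476 -0.0499]
lever_post 0.56 258.496 342.192 [ 0.5748 -0.0009] [-80.8937 -14.5554] 10.200247846865336
pointer 0.72 255.424 309.6 [ 0.5519 -0.0116] [-105.7204  -19.5504] 10.477075165001205
switch_on_end 0.93 394.88 307.68 [0.507  0.1172] [-118.8748  116.252 ] -44.3608942263233
[0.4364 0.0332 0.2562] [[-0.9669 -0.2553 -0.0002]
 [-0.2553  0.9669  0.0002]
 [ 0.0001  0.0002 -1.    ]]
```

View pics/w2c.png

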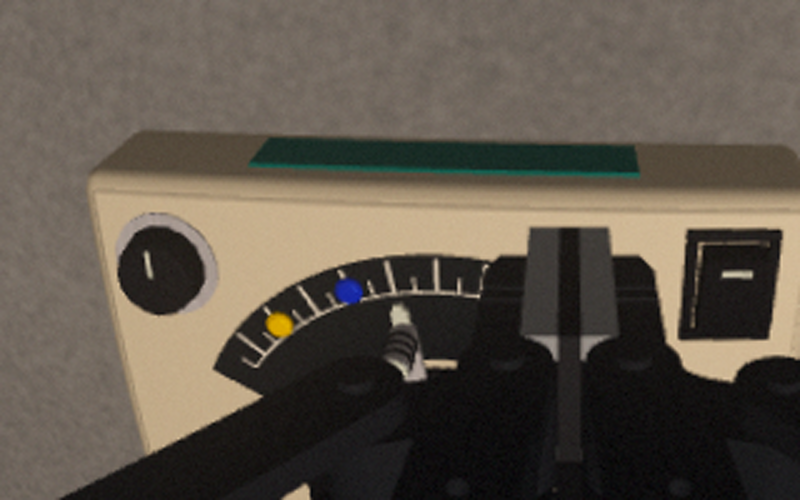

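The crop shows the switch clear of the gripper, with its white bar at image (395,310) as reported, and the lever at about (258,340). I'll press the switch first.

```bash
python3 -m handwheel '[-30,21,0,0,0, -30,21,0,0,0, -29,21,20,0,0, 0,0,35,0,0, 0,0,35,0,0, 0,0,35,0,0, 0,0,15,0,0, 0,0,0,0,0]'
```

```text
t: 5.33
eef_pos: [0.5036, 0.1158, 0.1124]
orientation: [0.402, -3.107, 0.003]
contact_force: [-0.3, 0.4, -1.0]
grip_width: 0.0
grasp_force: 0.0
```

Run:
```python
from h import *
c=cam("wrist");save(c,"w3.png");print(sensors.get_obs()["eef_pos"])
```

```text
[0.50538158 0.11603503 0.11470972]
```

View pics/w3.png

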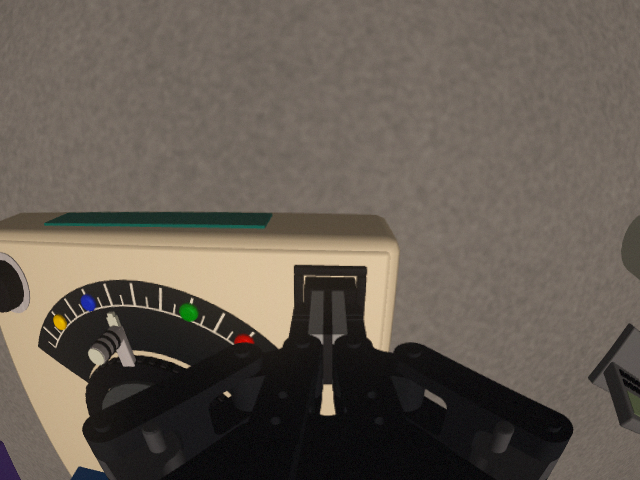

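The fingertips are over the near half of the rocker, whose frame spans columns 294–366 and rows 265–330. Now I'll press slowly.

```bash
python3 -m handwheel '[0,0,14,0,0, 0,0,6,0,0, 0,0,3,0,0, 0,0,2,0,0, 0,0,2,0,0, 0,0,1,0,0, 0,0,0,0,0, 0,0,0,0,0]'
```

```text
t: 6.05
eef_pos: [0.507, 0.116, 0.0888]
orientation: [-0.401, 3.115, 0.001]
contact_force: [-1.0, 0.2, 1.9]
grip_width: 0.0004
grasp_force: 1.0
```

```bash
python3 -m handwheel '[0,0,1,0,0, 0,0,1,0,0, 0,0,1,0,0, 0,0,0,0,0, 0,0,0,0,0]'
```

```text
t: 6.47
eef_pos: [0.5055, 0.1156, 0.0851]
orientation: [0.401, -3.113, -0.0]
contact_force: [-3.6, 0.1, 4.5]
grip_width: -0.0001
grasp_force: 2.7
```

```bash
python3 -m handwheel '[0,0,1,0,0, 0,0,1,0,0, 0,0,1,0,0, 0,0,0,0,0, 0,0,0,0,0]'
```

```text
t: 6.88
eef_pos: [0.5055, 0.1156, 0.0844]
orientation: [0.4, -3.113, -0.002]
contact_force: [-11.1, -2.2, 25.1]
grip_width: -0.0001
grasp_force: 13.2
```

The rocker is against its stop at 25 N. I'll lift off, check it, and re-measure the lever and pips.

```bash
python3 -m handwheel '[0,0,-10,0,0, 0,0,-30,0,30, 0,-30,-20,0,30, 0,-30,0,0,30, 0,0,0,0,30, 0,0,0,0,30, 0,0,0,0,30]'
python3 - <<'E'
from h import *
np.set_printoptions(precision=4,suppress=True)
c=cam("wrist");save(c,"w4.png");p=pips(c);print(p)
A=dict(yellow=40,blue=20,green=-20,red=-40)
P=[];use=[]
for n in A:
    if len(p[n])==1: P.append(at(c,p[n][0][1],.0785)[:2]);use.append(A[n])
x,r=fit(np.array(P),np.array(use));print(x,np.degrees(x[2]),r)
b=np.array([[np.cos(x[2]),-np.sin(x[2])],[np.sin(x[2]),np.cos(x[2])]])
for q,z in (("lever_post",.0965),("pointer",.075),("switch_on_end",.087)):
    for s,u,v in spot("wrist",q)[:1]:
        W=at(c,(u,v),z)[:2]; w=b.T@(W-x[:2])*1000;print(q,s,u,v,W,w,np.degrees(np.arctan2(-w[1],-w[0])))
o=sensors.get_obs();print(o["eef_pos"],R.from_rotvec(o["orientation"]).as_matrix())
cv2.imwrite("pics/w4c.png",cv2.resize(c["color"][200:440,100:420,::-1],None,fx=2.5,fy=2.5,interpolation=2))
E
```

```text
t: 7.47
eef_pos: [0.5218, 0.0581, 0.1419]
orientation: [0.401, -3.116, -0.001]
contact_force: [-0.1, -0.1, -0.8]
grip_width: 0.0301
grasp_force: 0.0
{'yellow': [(196, array([147. , 304.3]))], 'green': [(232, array([296., 287.]))], 'blue': [(201, array([185.2, 282.9]))], 'red': [(243, array([346. , 314.1]))]}
[0.6503 0.032  0.2322] 13.30532034827008 [-0.3395  0.6288  0.1725  0.3856  0.0518 -0.2701  0.1151 -0.7443]
lever_post 0.89 208.704 322.608 [ 0.5744 -0.0028] [-81.9145 -16.3683] 11.300095024741198
pointer 0.38 296.704 285.88800000000003 [0.5459 0.0444] [-98.7335  36.1413] -20.105115904859357
switch_on_end 0.71 431.104 263.712 [0.5072 0.1169] [-119.7495  115.635 ] -43.99859101399582
[0.5215 0.0589 0.1418] [[-0.9669 -0.2553 -0.0008]
 [-0.2553  0.9669  0.0002]
 [ 0.0007  0.0004 -1.    ]]
```

View pics/w4c.png

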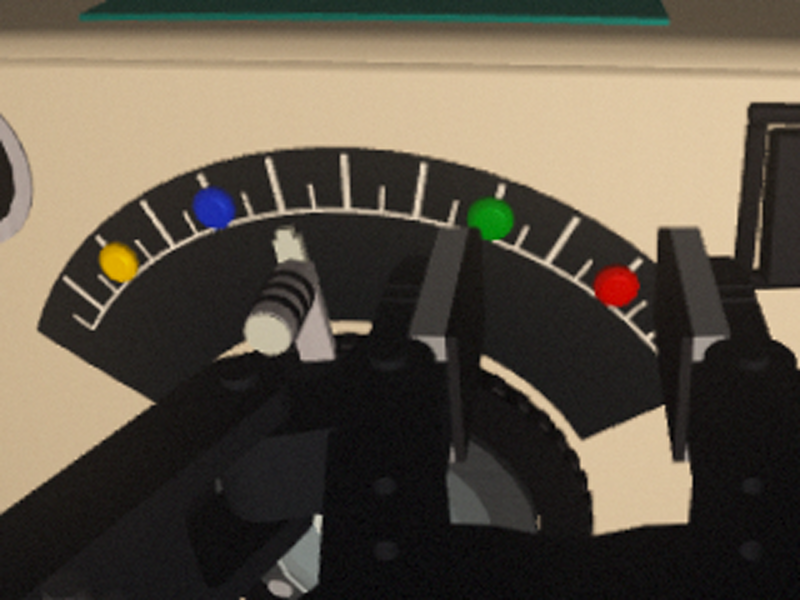

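The view shows green at image (296,287), the lever post at (208,323) and red and blue in their places, and the four pips fit to under 1 mm. The lever is at about +11° and the target is -20°. I'll straddle the post with fingers 30 mm apart.

```bash
python3 -m handwheel '[-11,-24,0,0,30, -11,-25,0,0,30, -12,-24,0,0,30, 0,0,0,-0.083,30, 0,0,0,-0.083,30, 0,0,0,0,30, 0,0,0,0,30]'
python3 - <<'E'
from h import *
c=cam("wrist");save(c,"w5.png");o=sensors.get_obs();M=R.from_rotvec(o["orientation"]).as_matrix()
print(o["eef_pos"],np.degrees(np.arctan2(M[1,0],M[0,0])),spot("wrist","lever_post"))
E
```

```text
t: 8.25
eef_pos: [0.5731, -0.0036, 0.1419]
orientation: [0.657, -3.072, -0.001]
contact_force: [0.5, 0.4, -0.7]
grip_width: 0.0302
grasp_force: 0.0
[ 0.57303894 -0.00353922  0.14200188] -155.85814985077673 [(0.64, 333.568, 272.88)]
```

View pics/w5.png

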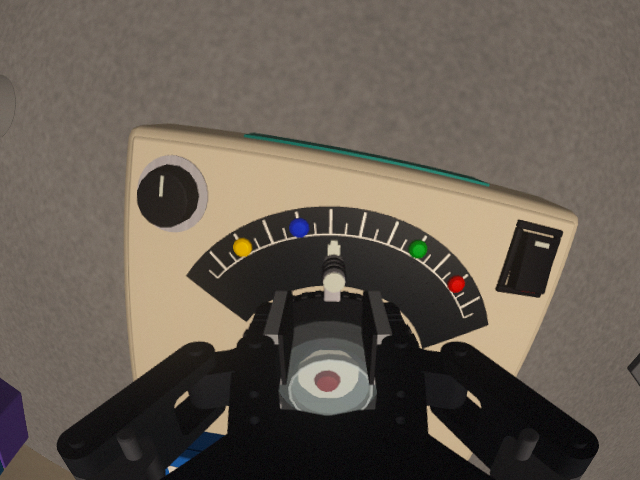

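The post (333,280) is centred between the fingers (columns 290–370), and the switch at right, (530,258), looks tipped on. Descending.

```bash
python3 -m handwheel '[0,0,18,0,30, 0,0,15,0,30, 0,0,10,0,30, 0,0,7,0,30, 0,0,3,0,30, 0,0,0,0,30, 0,0,0,0,30]'
python3 - <<'E'
from h import *
c=cam("wrist");save(c,"w6.png")
E
```

```text
t: 8.93
eef_pos: [0.5736, -0.0042, 0.0896]
orientation: [-0.658, 3.071, -0.0]
contact_force: [0.3, -0.1, 0.7]
grip_width: 0.0298
grasp_force: 0.0
```

View pics/w6.png

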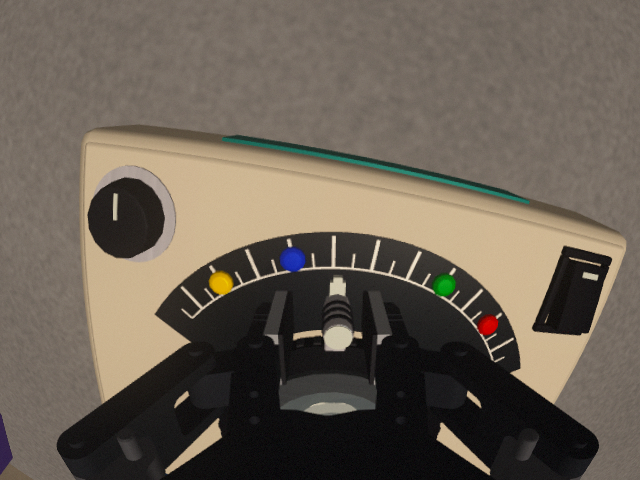

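The post stands between the fingers at (337,320), and the pointer is at about +10.5°. I'll narrow the gap and sweep along the arc at about 20 mm/s.

```bash
python3 -m handwheel '[0,0,0,0,18, 0,0,0,0,18, 0,1.7,0,0.02,18, 0,1.7,0,0.02,18, 0,1.7,0,0.02,18, 0,1.7,0,0.02,18, 0,1.7,0,0.02,18, 0,1.7,0,0.02,18]'
```

```text
t: 9.65
eef_pos: [0.5698, 0.0048, 0.0894]
orientation: [-0.469, 3.106, -0.001]
contact_force: [0.8, -1.6, -0.3]
grip_width: 0.0178
grasp_force: 1.0
```

```bash
python3 -m handwheel '[0,1.7,0,0.02,18, 0,1.7,0,0.02,18, 0,1.7,0,0.02,18, 0,1.7,0,0.02,18, 0,1.7,0,0.02,18, 0,1.7,0,0.02,18, 0,1.7,0,0.02,18, 0,1.7,0,0.02,18]'
```

```text
t: 10.32
eef_pos: [0.5663, 0.0186, 0.0893]
orientation: [0.22, -3.134, -0.0]
contact_force: [1.0, -1.8, 0.6]
grip_width: 0.018
grasp_force: 1.0
```

```bash
python3 -m handwheel '[0,1.7,0,0.02,18, 0,1.7,0,0.02,18, 0,1.7,0,0.02,18, 0,1.7,0,0.02,18, 0,1.7,0,0.02,18, 0,1.7,0,0.02,18, 0,1.7,0,0.02,18, 0,1.7,0,0.02,18]'
cat > m.py <<'E'
from h import *
import sys
np.set_printoptions(precision=4,suppress=True)
c=cam("wrist");save(c,sys.argv[1]);p=pips(c)
B=np.array([.6503,.0320]);y=np.radians(13.3);b=np.array([[np.cos(y),-np.sin(y)],[np.sin(y),np.cos(y)]])
def th(W):
    w=b.T@(W[:2]-B);return np.degrees(np.arctan2(-w[1],-w[0])),np.hypot(*w)*1000
for n in p:
    for a in p[n]: print(n,a[1],th(at(c,a[1],.0785)))
for q,z in (("lever_post",.0965),("pointer",.075)):
    for s,u,v in spot("wrist",q): print(q,s,u,v,th(at(c,(u,v),z)))
o=sensors.get_obs();print(o["t"],"tcp",th(o["eef_pos"]),o["eef_pos"][2])
M=R.from_rotvec(o["orientation"]).as_matrix();print("tool th",np.degrees(np.arctan2(M[1,0],M[0,0]))-13.3+180)
cv2.imwrite("pics/c"+sys.argv[1],cv2.resize(c["color"][200:400,180:500,::-1],None,fx=2.5,fy=2.5,interpolation=2))
E
python3 m.py w7.png
```

```text
t: 10.98
eef_pos: [0.5653, 0.0323, 0.0892]
orientation: [-0.031, -3.141, -0.0]
contact_force: [-0.4, -2.8, 1.4]
grip_width: 0.0176
grasp_force: 1.1
yellow [167.  334.4] (np.float64(39.61402641460481), np.float64(105.38305559604211))
green [353.9 258. ] (np.float64(-19.818089876650475), np.float64(105.5390419501235))
blue [206.3 292.9] (np.float64(19.855195961633907), np.float64(105.40001434401451))
red [428.4 276.8] (np.float64(-39.55618529879253), np.float64(105.45712631724541))
lever_post 0.62 320.128 320.688 (np.float64(-11.094438510172468), np.float64(83.94871345730918))
11.1333 tcp (np.float64(-13.77373558346204), np.float64(85.00662464902194)) 0.0891168875981679
tool th 345.70120809701393
```

```bash
python3 -m handwheel '[0,1.7,0,0.02,18, 0,1.7,0,0.02,18, 0,1.7,0,0.02,18, 0,1.7,0,0.02,18, 0,1.7,0,0.02,18, 0,0,0,0,18, 0,0,0,0,18]'; python3 m.py w8.png
```

```text
t: 11.72
eef_pos: [0.5658, 0.0411, 0.0892]
orientation: [-0.184, -3.136, -0.001]
contact_force: [-1.7, -2.0, 0.2]
grip_width: 0.0181
grasp_force: 0.4
yellow [160.2 347.1] (np.float64(39.507774468526286), np.float64(105.17612535986103))
green [329.7 257. ] (np.float64(-19.935861450179978), np.float64(105.6054191320703))
blue [191.3 303.6] (np.float64(19.75699517107094), np.float64(105.41020485927666))
red [408.3 269.2] (np.float64(-39.64199262741665), np.float64(105.59680767356669))
lever_post 0.85 319.424 322.992 (np.float64(-16.850285974889797), np.float64(82.83905768713342))
11.8667 tcp (np.float64(-19.45035114400541), np.float64(84.82157432670434)) 0.08927182001210587
tool th 339.97328901198375
```

View pics/cw8.png

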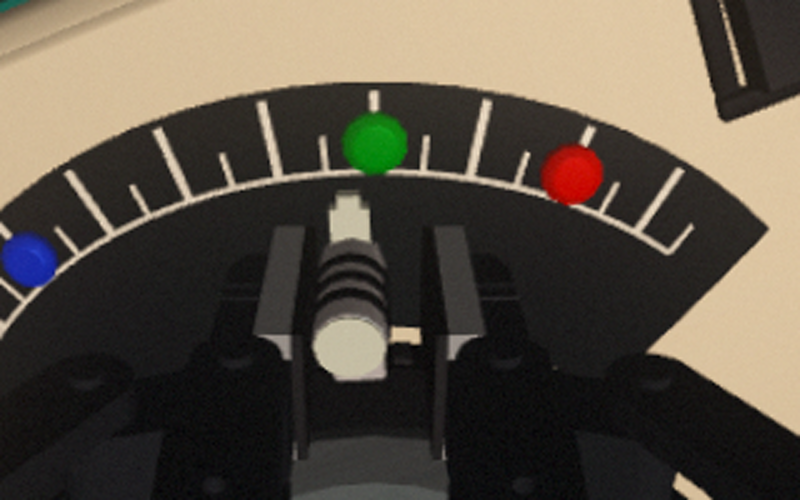

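The pointer tip at (319,277) is about 3° short of green (330,257).

```bash
python3 -m handwheel '[0,1.5,0,0.018,18, 0,1.5,0,0.018,18, 0,1.5,0,0.018,18, 0,0,0,0,18, 0,0,0,0,18]'; python3 m.py w9.png
```

```text
t: 12.28
eef_pos: [0.5666, 0.0452, 0.0893]
orientation: [-0.269, -3.13, -0.0]
contact_force: [0.2, -1.7, 0.3]
grip_width: 0.018
grasp_force: 0.7
yellow [158.8 353.8] (np.float64(39.478856417854914), np.float64(104.99428350944305))
green [317.9 256.7] (np.float64(-19.953244893142863), np.float64(105.59733811392634))
blue [185.6 309.4] (np.float64(19.716537808540647), np.float64(105.35708315551832))
red [398.2 265.1] (np.float64(-39.71647749753574), np.float64(105.60320607398697))
lever_post 0.56 315.776 321.408 (np.float64(-18.589631321571456), np.float64(83.40561566789015))
12.4333 tcp (np.float64(-22.262905830900145), np.float64(84.75794813601368)) 0.08929464866206976
tool th 336.8685999925003
```

View pics/cw9.png

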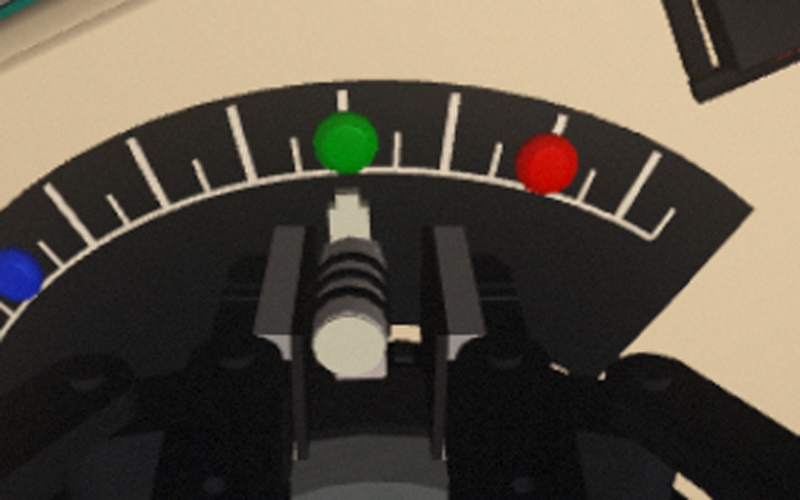

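Run:
```python
from h import *
c=cam("wrist")
B=np.array([.6503,.0320]);y=np.radians(13.3);b=np.array([[np.cos(y),-np.sin(y)],[np.sin(y),np.cos(y)]])
def th(W):
    w=b.T@(W[:2]-B);return np.degrees(np.arctan2(-w[1],-w[0])).round(2),(np.hypot(*w)*1000).round(1)
g=c["color"].min(2)
for r in range(272,298,2):
    k=np.where(g[r,300:340]>110)[0]+300
    if len(k): print(r,k.min(),k.max(),[th(at(c,(k.mean(),r),z)) for z in (.08,.085)])
```

```text
278 314 322 [(np.float64(-19.62), np.float64(96.0)), (np.float64(-19.77), np.float64(98.2))]
280 314 323 [(np.float64(-19.71), np.float64(95.0)), (np.float64(-19.86), np.float64(97.3))]
282 314 323 [(np.float64(-19.67), np.float64(94.1)), (np.float64(-19.82), np.float64(96.3))]
284 312 326 [(np.float64(-19.76), np.float64(93.1)), (np.float64(-19.92), np.float64(95.4))]
286 312 327 [(np.float64(-19.86), np.float64(92.0)), (np.float64(-20.01), np.float64(94.4))]
288 312 327 [(np.float64(-19.82), np.float64(91.0)), (np.float64(-19.97), np.float64(93.4))]
290 312 327 [(np.float64(-19.77), np.float64(90.0)), (np.float64(-19.93), np.float64(92.5))]
292 312 327 [(np.float64(-19.73), np.float64(89.0)), (np.float64(-19.89), np.float64(91.5))]
294 312 327 [(np.float64(-19.68), np.float64(88.0)), (np.float64(-19.85), np.float64(90.5))]
296 312 313 [(np.float64(-17.54), np.float64(87.3)), (np.float64(-17.84), np.float64(89.7))]
```

The pointer is at -19.8° and green at -19.95°. I'll ease the finger off the post, lift and retreat.

```bash
python3 -m handwheel '[0,-1.2,0,0,21, 0,-1,0,0,24, 0,0,0,0,26, 0,0,-10,0,26, 0,0,-20,0,26, 0,0,-35,0,26, 0,0,-35,0,26, 0,0,-35,0,26]'; python3 -m handwheel '[30,0,-10,0,26, 30,0,0,0,26, 30,0,0,0,26, 0,0,0,0,26, 0,0,0,0,26, 0,0,0,0,26]'; python3 m.py w10.png
python3 - <<'E'
from h import *
c=cam("wrist")
cv2.imwrite("pics/w11.png",cv2.resize(c["color"][180:400,180:500,::-1],None,fx=2.5,fy=2.5,interpolation=2))
E
```

```text
t: 13.15
eef_pos: [0.5659, 0.0427, 0.2264]
orientation: [-0.27, -3.13, -0.0]
contact_force: [1.3, 0.9, -0.9]
grip_width: 0.0261
grasp_force: 0.0
t: 13.65
eef_pos: [0.4783, 0.0583, 0.2352]
orientation: [0.269, 3.128, 0.002]
contact_force: [0.7, 0.7, 0.8]
grip_width: 0.0258
grasp_force: 0.0
yellow [235.3 343.3] (np.float64(39.88552787799095), np.float64(105.60573662143061))
yellow [ 37.1 473.3] (np.float64(96.44782805623097), np.float64(653.0603057393025))
green [324.7 292. ] (np.float64(-19.834437446894896), np.float64(105.72719706072289))
blue [253.4 318.2] (np.float64(20.194838356325267), np.float64(106.45892026415834))
lever_post 0.62 324.608 322.89599999999996 (np.float64(-18.924740306849515), np.float64(84.32423501194559))
pointer 0.79 323.392 288.192 (np.float64(-19.271944646793692), np.float64(107.90558102845372))
13.8 tcp (np.float64(-21.899230251109483), np.float64(173.71944940494723)) 0.23448021197283322
tool th 336.8149675797197
```

View pics/w11.png

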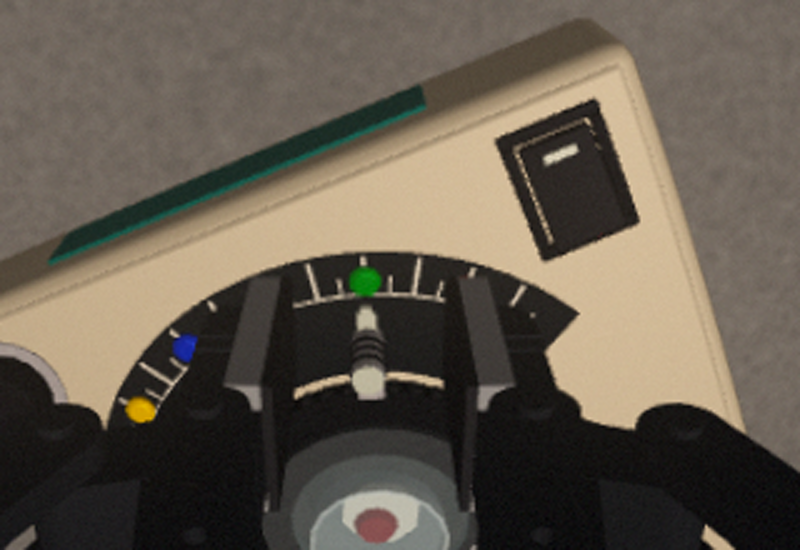

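The white pointer (crop 366,315) lines up with green (365,282), the dish is undisturbed, the switch is on and the arm is clear. Handing in.

```bash
python3 -c "
from bench import ctrl
print(ctrl.job_done())"
```

```text
the job is handed in; nothing more can be done
None
```

The lamp rocker is pressed on to its stop, the iris pointer sits within about 0.2° of the green pip, nothing else was touched, the arm is clear of the base, and I handed the job in at about 14 s of the 48 s allowed; no verdict came back.

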